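# Open the sprung spool clamp for a filament change

### The job

For a filament change, first free the old filament: swing the feeder's orange lever down to its stop and let it spring all the way back up. Then pull the spool clamp's black handle out against its spring until its white pointer is level with the red width marker, and finish while still holding it there with the gripper, so that a colleague can put the new spool in. Leave the red marker and the other things on the bench where they are.

Things in the scene. Friction and masses are not known exactly. Their poses are not given: they have to be found in the camera images.
- clamp: Sprung spool clamp fixed to the bench: dark steel base plate 430 x 100 x 8 mm, grey block with steel sleeve (mouth at x +90 mm, top 133 mm high), far upright with black cone, black scale rail on its +y side. Origin on the bench under the middle of the handle's travel; yaw within 0.3 rad; z up. The rod (axis y = 0, 115 mm high) is pulled out along the clamp's -x, roughly towards the robot.
- clamp_rod: Sliding steel rod, 20 mm thick, with black handle: an upright round post, 18 mm thick, 128 to 190 mm above the bench, green band near its top. Origin on the rod's axis under the post; axes as the clamp's. Sprung home it lies at x +40 mm of the clamp; travel 85 mm along the clamp's -x. The spring pulls back 4 N at home, about 10 N at 70 mm, and draws it home if let go.
- handle_top (a point): Centre of the handle post's top face (190 mm above the bench), on the vertical axis of the post. The post can be gripped from above in any direction; nothing near it rises above 133 mm.
- pointer_tip (a point): Tip of the thin white pointer (4 mm wide) that points from the rod's near end to the left (clamp's +y) over the scale rail: 47 mm beside the post's axis, at the rod's height, same x in the clamp's frame as the post. It moves with the rod.
- marker_line (a point): Middle of the red width marker, a clip 12 mm long (along x) on the scale rail, top 109 mm above the bench, set 35 to 75 mm from the pointer's rest place in the pull direction (clamp's -x). It could slide if pushed hard. Axes as the clamp's: the pointer is level with it when both have the same x in the clamp's frame.
- feeder: Filament feeder fixed to the bench: dark base plate 240 x 90 x 8 mm, pedestal, grey housing (top 154 mm high, its front at x +105 mm), black motor behind, small blue tube on top up to 186 mm. Origin on the bench under the orange lever's thumb pad (within 5 mm); the lever points along the feeder's own -x, roughly to the robot. z up; yaw within 0.3 rad.
- feeder_lever (a joint): Angle of the orange sprung lever (rad): 0 at rest (tilted up 14 degrees), growing as its pad is pressed down, 0.5 at the stop (tilted down 14 degrees). Hinge along the feeder's y, at x +90 mm, 130 mm above the bench. Pressing the pad takes about 3 N at rest, 6 N at the stop; let go, it springs back.
- lever_pad (a point): Centre of the upper face of the lever's thumb pad (34 x 34 mm), about 89 mm from the hinge axis, 159 mm above the bench at rest and about 114 mm at the stop. It moves with the lever.
- spool: Bystander: spool of orange filament lying flat, 200 mm in diameter, 65 mm high. Origin at the centre of its underside.
- spray: Bystander: blue spray can, 56 mm in diameter, 170 mm high, standing. Origin at the centre of its underside.
- tape: Bystander: black and green tape measure 66 x 36 x 60 mm, standing. Origin at the centre of its underside.
- screwdriver: Bystander: red screwdriver lying on the bench between clamp and feeder, along its own x. Origin at the middle of its underside.

How it is judged (in metres and radians):
On the way, in this order (a step that is already met when the one before it is completed fails the run):
1. the feeder's lever is pressed to its stop (value of joint feeder_lever above 0.45 rad), for 0.1 s.
2. the lever has sprung back and is no longer touched (value of joint feeder_lever below 0.06 rad and contact force between each of the arm, the fingers and feeder below 0.1 N), for 0.1 s.
3. the handle is pulled out until the pointer is level with the marker (x of pointer_tip in the frame of marker_line between -0.006 and 0.006 m and contact force between the fingers and clamp_rod above 2 N), for 0.2 s.
At the end, for the whole second after the job is handed in: The fingers hold the rod still (over 2 N) with the pointer within 6 mm of the red marker's middle; the lever has been within 0.05 rad of its stop and is back within 0.06 rad of rest, untouched; the marker moved under 5 mm, the bystanders under 30 mm and none props the rod (all of step 3 and linear speed of clamp_rod below 0.01 m/s and value of joint feeder_lever below 0.06 rad and contact force between the fingers and feeder below 0.1 N and contact force between clamp_rod and spool below 0.2 N and contact force between clamp_rod and spray below 0.2 N and contact force between clamp_rod and tape below 0.2 N and contact force between clamp_rod and screwdriver below 0.2 N and distance of marker_line from where it was at the start of the episode below 0.005 m and distance of each of spool, spray, tape, screwdriver from where it was at the start of the episode below 0.03 m); the arm keeps its last pose, push and grip.
It fails at once if the red marker is shifted (distance of marker_line from where it was at the start of the episode above 0.005 m).
It fails at once if a bystander is knocked or moved (distance of any of spool, spray, tape, screwdriver from where it was at the start of the episode above 0.03 m or angle between spray's own z axis and vertical above 0.5 rad).
It also fails if it takes over 51 s, if anything falls off the work surface, if the arm or the gripper's body presses on something with over 40 N, if the wrist force passes 120 N, or if a joint passes its speed limit or range.

### The arm

A 6-joint arm with a two-finger parallel gripper is mounted at the origin on the work surface. World frame = base frame: x ahead of the robot, y to its left, z up, the work surface at z = 0. Lengths are in m, angles in degrees, forces in N, time in s.
With the tool pointing down it reaches from about 0.3 to 0.75 m from the base axis. Payload 8.5 kg.
Tool frame: the origin (TCP) lies at the very end of the fingers, on their centre line; the grasp point (between the pads) lies 19 mm behind it (env.tcp_to_grasp is the distance from the TCP to the grasp point, in m); z points along the fingers, y is the line along which they close (so a half turn about z gives the same grasp; the last joint's range is limited). The gripper opens to 85 mm and grips with 20 to 120 N. Pads are 22 mm wide; open, the fingers measure 114 mm over their backs; the gripper's body (76 mm by 85 mm) begins 54 mm behind the grasp point. The pads swing forward as they close: fully open they stand 13 mm farther back than shut.
Start: joints at [64.383, 21.807, 74.336, -0, 83.858, -12.336], TCP at [0.126, 0.535, 0.231] pointing down, gripper open.
Joint ranges: [-178.18, 178.18], [-50.72, 133.34], [12.68, 142.11], [-81.47, 261.47], [9.98, 163.14], [-165.26, 165.26]. Speed limits (degrees/s): [136.94, 136.94, 180, 180, 180, 180].

### API

Orientations are given as a 3x3 rotation matrix whose columns are the frame's x, y, z axes.
In Python, from rig import status, get_image, env gives the robot as it stands.
- The arm moves only by the shell command python3 -m handwheel 'ROWS' [FORCE]. ROWS is text: rows parted by semicolons, each of 7 numbers parted by spaces: the shift along the world's x, y, z in cm, then the turn, a rotation vector about the world's x, y, z in degrees, then the opening, from 0 (shut) to 1 (fully open). In form: dx dy dz wx wy wz gripper; .... A call has 1 to 8 rows; each row is the pose to reach, as a shift and turn from the pose commanded when the call began; what a row does not reach only later rows make up. A row lasts 1/12 s, in which the tool goes at most 41.7 mm and 7.16 degrees, less where a joint would pass 70% of its speed; a pose out of reach is approached as far as the arm can. A call with a gripper value outside its range is refused whole. The fingers move at their own pace and stop on an object; FORCE is the grip in N (left out, the last holds). Time passes only in rows, so rows that repeat a pose let the fingers close. It gives the time, the measured TCP pose, the force, the opening and the grip force at its end, in the units of the state.
- status.observe(): the state, without advancing time (a new reading comes with each control period).
- get_image(name): name is "scene" or "top" or "wrist"; returns a dict with "color" (420x560x3 uint8, red, green, blue), "vertical_fov" (degrees; the focal length in pixels is half the picture's height over the tangent of half this angle, whatever the lens; pixels are square), "cx", "cy" (the principal point, pixels), "xyz" and "orientation" of the camera in the world. Camera axes: x right, y down, z forward; pixel columns grow to the right and rows downward; lengths in m; the calibration is good to about 2 mm. The wrist camera is an equidistant fisheye: a pixel r from the principal point sees the ray r / f radians off the axis. A picture is of the moment at which its call begins. There is no depth.
- env.close_job(): hands the job in; it is judged then, once.
The state is a dict: "time_s": time; "q": joint angles; "qvel": joint speeds; "joint_efforts": joint torques, N m; "position": TCP position; "tool_rot": TCP orientation; "ft_force": force on the tool from outside, world axes, zero at the start; "wrist_torque": the same for the moment, N m; "grip_width": finger opening in m; "gripper_force": force on a finger pad.
Only numpy, scipy, OpenCV 4.12 (cv2) and the standard library are available. Lean on these libraries where they do the work, as an engineer would, in place of code of your own. Each camera call takes 0.05 s, during which the arm holds its last target. There are 200 camera calls.

## Working session

There is one attempt and no reset: what is moved stays moved. The work goes in short steps, Python scripts to look and compute and a shell command to move; the robot and the scene stay as the last step left them, time stands still between calls to the robot, and variables do not carry over. Pictures are saved under pics/ and viewed, at most 10 in all, crops included, and the job is handed in when it is done.

```bash
mkdir -p pics; cat > h.py <<'E'
import numpy as np, cv2
from rig import status,get_image,env
def save(n,f):
    im=get_image(n); cv2.imwrite('pics/'+f+'.png',im['color'][:,:,::-1]); np.save('pics/'+f+'.npy',im,allow_pickle=True); return im
def load(f): return np.load('pics/'+f+'.npy',allow_pickle=True).item()
def ray(im,u,v):
    f=im['color'].shape[0]/2/np.tan(np.radians(im['vertical_fov']/2))
    d=np.array([(u-im['cx'])/f,(v-im['cy'])/f,1]); return np.array(im['xyz']),np.array(im['orientation'])@d
def onz(im,u,v,z):
    o,d=ray(im,u,v); return o+d*(z-o[2])/d[2]
E
python3 - <<'E'
from h import *
a=save('top','top1');b=save('scene','scene1')
for i in(a,b): print(i['xyz'],i['vertical_fov'],np.round(i['orientation'],2).tolist())
print(status.observe()['tool_rot'])
E
```

```text
[ 0.28454167 -0.00272446  1.5938034 ] 54.4001773198538 [[0.0, -0.99, 0.16], [-1.0, -0.0, -0.01], [0.01, -0.16, -0.99]]
[1.22702854 0.6882468  1.23256767] 48.45324276206688 [[-0.7, 0.53, -0.48], [0.71, 0.53, -0.47], [0.01, -0.67, -0.74]]
[[-9.73258619e-01  2.29711416e-01 -5.71674251e-04]
 [ 2.29711929e-01  9.73258033e-01 -1.10948721e-03]
 [ 3.01524678e-04 -1.21113839e-03 -9.99999221e-01]]
```

View pics/top1.png

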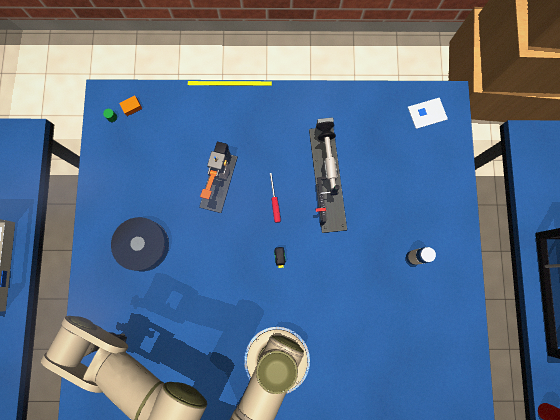

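View pics/scene1.png

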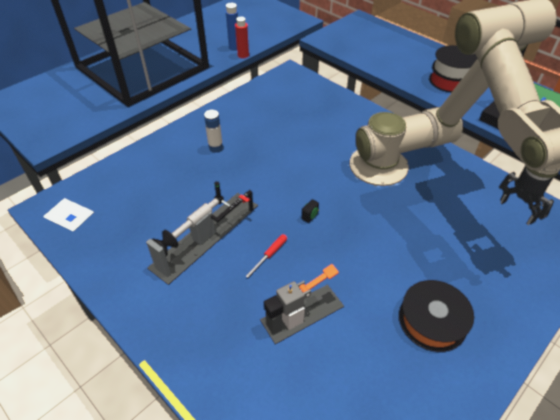

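The top view shows the feeder at about (217,175), with its orange lever pad near (206,193). The clamp is at about (328,175), with the red marker near (320,210). I'll enlarge both.

```bash
python3 - <<'E'
from h import *
a=load('top1')['color'][:,:,::-1];b=load('scene1')['color'][:,:,::-1]
A=cv2.resize(a[110:240,190:350],None,fx=5,fy=4.6,interpolation=cv2.INTER_CUBIC)
A=cv2.resize(a[110:230,190:350],None,fx=5,fy=5,interpolation=cv2.INTER_CUBIC);cv2.imwrite('pics/A.png',A)
B=cv2.resize(b[170:290,140:265],None,fx=5,fy=5,interpolation=cv2.INTER_CUBIC);cv2.imwrite('pics/B.png',B)
for n,i in(('top1',a),('scene1',b)):
    h=cv2.cvtColor(i.copy(),cv2.COLOR_BGR2HSV)
    for c,l,u in(('orange',(5,150,120),(18,255,255)),('red',(0,170,80),(4,255,255)),('green',(45,120,50),(85,255,255))):
        m=cv2.inRange(h,l,u);k,_,s,ce=cv2.connectedComponentsWithStats(m)
        print(n,c,[(s[j].tolist(),ce[j].round(1).tolist()) for j in range(1,k) if s[j,4]>2 and 150<ce[j][0]<350 and 90<ce[j][1]<330])
E
```

```text
top1 orange [([201, 170, 16, 29, 162], [208.4, 185.5])]
top1 red [([316, 208, 10, 3, 25], [320.7, 209.0])]
top1 green [([284, 253, 1, 4, 4], [284.0, 254.5]), ([275, 255, 1, 5, 5], [275.0, 257.0])]
scene1 orange [([300, 265, 38, 27, 236], [320.4, 277.6])]
scene1 red [([240, 196, 10, 5, 28], [244.4, 198.3]), ([266, 236, 20, 20, 124], [275.7, 245.5])]
scene1 green [([311, 208, 7, 10, 40], [313.8, 212.6])]
```

View pics/A.png

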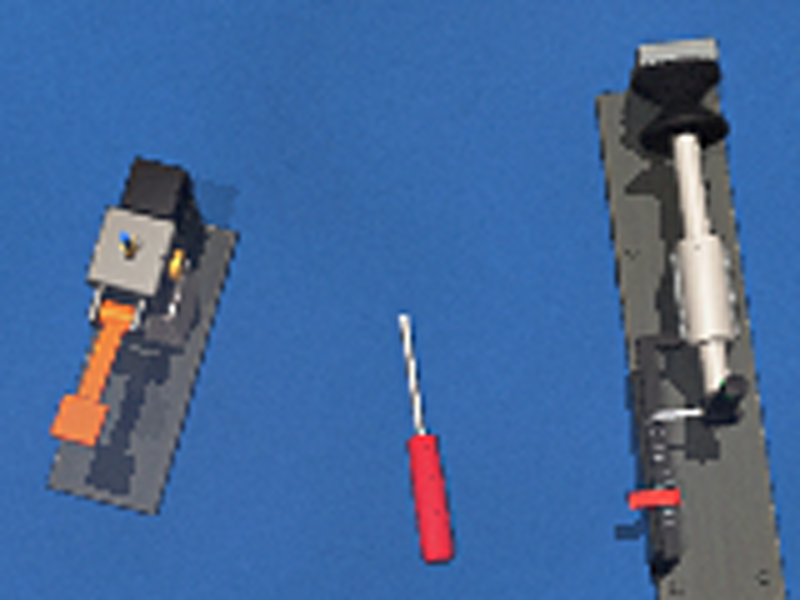

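View pics/B.png

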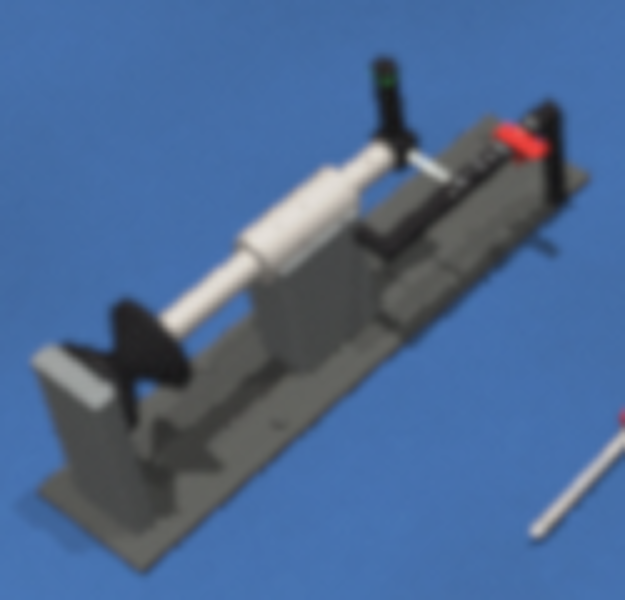

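The crops give these top-view pixels: pad (206.3,194), pointer tip (321,192.8), marker (320.8,209.5), post top (337,187). In the scene view the post top is near (217,183), the pointer tip near (231,206.5) and the marker near (244.4,198).

```bash
python3 - <<'E'
from h import *
t=load('top1');s=load('scene1')
P=lambda c,u,v,z:print(c,onz(*u,*v,z).round(4) if 0 else None)
def p(n,im,u,v,z): r=onz(im,u,v,z);print(n,r.round(4));return r
pad=p('pad',t,206.3,194,.159);p('padS',s,331,271.5,.159)
hinge=p('leverroot',t,190+118/5,110+312/5,.135)
tip=p('tip',t,321,192.8,.115);p('tipS',s,140+450/5,170+183/5,.115)
mk=p('mk',t,320.8,209.5,.109);p('mkS',s,244.4,198,.109)
top=p('post',t,337.2,186.8,.19);p('postS',s,140+385/5,170+62/5,.19)
# base plate edges
e1=p('e',t,190+600/5,110+97/5,.008);e2=p('e',t,190+663/5,110+600/5,.008)
print('clamp yaw',np.degrees(np.arctan2(*(e1-e2)[1::-1])))
r1=p('r',t,190+685/5,110+135/5,.115+.01);r2=p('r',t,190+716/5,110+375/5,.125)
print(np.degrees(np.arctan2(*(r1-r2)[1::-1])))
f1=p('f',t,190+238/5,110+230/5,.008);f2=p('f',t,190+157/5,110+515/5,.008)
print('feeder yaw',np.degrees(np.arctan2(*(f1-f2)[1::-1])))
for n,u,v in(('spray',427,256),('tape',280,257),('spool',138,243)): p(n,t,u,v,.06)
print({k:np.round(v,3) for k,v in status.observe().items() if k in('time_s','position','grip_width')})
E
```

```text
pad [0.6001 0.2534 0.159 ]
padS [0.602  0.2629 0.159 ]
leverroot [0.6867 0.2333 0.135 ]
tip [ 0.6155 -0.163   0.115 ]
tipS [ 0.6149 -0.1542  0.115 ]
mk [ 0.5537 -0.162   0.109 ]
mkS [ 0.5523 -0.1542  0.109 ]
post [ 0.6205 -0.2124  0.19  ]
postS [ 0.6164 -0.2061  0.19  ]
e [ 0.9037 -0.1337  0.008 ]
e [ 0.4905 -0.1787  0.008 ]
clamp yaw 6.2176410492192655
r [ 0.8282 -0.1877  0.125 ]
r [ 0.6428 -0.2074  0.125 ]
6.072628746753553
f [0.7901 0.1592 0.008 ]
f [0.557  0.2187 0.008 ]
feeder yaw -14.316110109694973
spray [ 0.3862 -0.5636  0.06  ]
tape [ 0.3815 -0.0118  0.06  ]
spool [0.4331 0.5214 0.06  ]
{'time_s': np.float64(0.1), 'position': array([0.126, 0.535, 0.231]), 'grip_width': np.float64(0.085)}
```

```bash
R="47.5 -28 0 0 0 -70.6 0"; python3 -m handwheel '47.5 -28 0 0 0 -70.6 0; 47.5 -28 0 0 0 -70.6 0; 47.5 -28 0 0 0 -70.6 0; 47.5 -28 0 0 0 -70.6 0; 47.5 -28 0 0 0 -70.6 0; 47.5 -28 0 0 0 -70.6 0; 47.5 -28 0 0 0 -70.6 0; 47.5 -28 0 0 0 -70.6 0' 100
```

```text
time_s: 0.77
position: [0.4149, 0.3645, 0.2311]
tool_rot: [[-0.327, 0.945, -0.0], [0.945, 0.327, -0.0], [-0.0, -0.001, -1.0]]
ft_force: [0.3, 1.9, 0.2]
grip_width: -0.0003
gripper_force: 0.0
```

```bash
python3 -m handwheel '18.7 -10.9 0 0 0 -13 0; 18.7 -10.9 0 0 0 -13 0; 18.7 -10.9 0 0 0 -13 0; 18.7 -10.9 0 0 0 -13 0; 18.7 -10.9 0 0 0 -13 0; 18.7 -10.9 0 0 0 -13 0; 18.7 -10.9 0 0 0 -13 0; 18.7 -10.9 0 0 0 -13 0'; python3 - <<'E'
from h import *
save('wrist','w1'); print(status.observe()['position'])
E
```

```text
time_s: 1.43
position: [0.6001, 0.2571, 0.2307]
tool_rot: [[-0.111, 0.994, -0.001], [0.994, 0.111, 0.0], [0.0, -0.001, -1.0]]
ft_force: [-0.7, 1.0, -0.0]
grip_width: -0.0002
gripper_force: 0.0
[0.59951072 0.25772072 0.23117009]
```

View pics/w1.png

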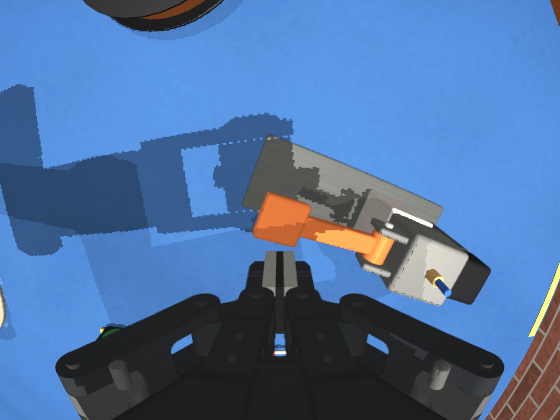

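The wrist view shows the orange pad centred near (281,219), just ahead of the finger tips at (281,255). I'll cast that ray with the fisheye model.

```bash
cat >> h.py <<'E'
def won(im,u,v,z):
    f=im['color'].shape[0]/2/np.tan(np.radians(im['vertical_fov']/2))
    x,y=u-im['cx'],v-im['cy'];r=np.hypot(x,y)+1e-9;th=r/f
    d=np.array(im['orientation'])@np.array([np.sin(th)*x/r,np.sin(th)*y/r,np.cos(th)]);o=np.array(im['xyz'])
    return o+d*(z-o[2])/d[2]
E
python3 - <<'E'
from h import *
w=load('w1');print(won(w,281,219,.159),w['xyz'],won(w,281,255,.231))
E
```

```text
[0.60040968 0.25952786 0.159     ] [0.59184737 0.32741566 0.37182194] [0.59953123 0.2646976  0.231     ]
```

```bash
python3 -m handwheel '0 0 -3 0 0 0 0; 0 0 -6 0 0 0 0; 0 0 -7.5 0 0 0 0; 0 0 -9 0 0 0 0; 0 0 -10 0 0 0 0; 0 0 -10.8 0 0 0 0; 0 0 -11.2 0 0 0 0; 0 0 -11.2 0 0 0 0'
```

```text
time_s: 2.15
position: [0.5994, 0.2581, 0.1194]
tool_rot: [[-0.113, 0.994, -0.001], [0.994, 0.113, 0.001], [0.001, -0.001, -1.0]]
ft_force: [-5.5, 2.6, 4.3]
grip_width: -0.0001
gripper_force: 3.2
```

```bash
python3 -m handwheel '0 0 -0.3 0 0 0 0; 0 0 -0.5 0 0 0 0; 0 0 -0.6 0 0 0 0; 0 0 -0.7 0 0 0 0; 0 0 -0.7 0 0 0 0; 0 0 -0.7 0 0 0 0'
```

```text
time_s: 2.65
position: [0.6003, 0.2581, 0.1155]
tool_rot: [[-0.113, 0.994, 0.003], [0.994, 0.113, 0.001], [0.001, 0.003, -1.0]]
ft_force: [-8.9, 1.7, 16.4]
grip_width: 0.0001
gripper_force: 9.0
```

The position has stalled and the force is up to 16 N, so the lever is at its stop. I'll hold briefly, then lift and look.

```bash
python3 -m handwheel '0 0 -0.2 0 0 0 0; 0 0 -0.2 0 0 0 0; 0 0 -0.2 0 0 0 0' && python3 - <<'E'
from h import *
w=save('wrist','w2')
E
python3 -m handwheel '0 0 3 0 0 0 0; 0 0 6 0 0 0 0; 0 0 9 0 0 0 0; 0 0 11.5 0 0 0 0; 0 0 12 0 0 0 0; 0 0 12 0 0 0 0; 0 0 12 0 0 0 0;0 0 12 0 0 0 0' && python3 - <<'E'
from h import *
w=save('wrist','w3')
for n in('w1','w2','w3'):
    h=cv2.cvtColor(load(n)['color'],cv2.COLOR_RGB2HSV);m=cv2.inRange(h,(5,150,120),(18,255,255))[150:300,200:420];print(n,cv2.boundingRect(m),m.sum()/255)
E
```

```text
time_s: 2.9
position: [0.6004, 0.2581, 0.115]
tool_rot: [[-0.113, 0.994, 0.005], [0.994, 0.113, 0.002], [0.001, 0.005, -1.0]]
ft_force: [-11.4, 0.5, 25.0]
grip_width: -0.0
gripper_force: 13.5
time_s: 3.62
position: [0.6, 0.2569, 0.2287]
tool_rot: [[-0.112, 0.994, -0.003], [0.994, 0.112, -0.001], [-0.0, -0.003, -1.0]]
ft_force: [0.1, 0.3, -0.0]
grip_width: 0.0001
gripper_force: 0.0
w1 (53, 42, 141, 73) 4099.0
w2 (40, 73, 161, 77) 3350.0
w3 (53, 43, 143, 73) 4156.0
```

The lever has sprung back: the mask matches the resting one. Next I move over the clamp with the gripper open.

```bash
python3 -m handwheel '1 -24 2 0 0 0 1; 1 -24 2 0 0 0 1; 1 -24 2 0 0 0 1; 1 -24 2 0 0 0 1; 1 -24 2 0 0 0 1; 1 -24 2 0 0 0 1; 1 -24 2 0 0 0 1' && python3 -m handwheel '0.9 -22.6 1 0 0 0 1; 0.9 -22.6 1 0 0 0 1; 0.9 -22.6 1 0 0 0 1; 0.9 -22.6 1 0 0 0 1; 0.9 -22.6 1 0 0 0 1; 0.9 -22.6 1 0 0 0 1; 0.9 -22.6 1 0 0 0 1' ; python3 - <<'E'
from h import *
w=save('wrist','w4');print(status.observe()['position'])
cv2.imwrite('pics/w4b.png',cv2.resize(w['color'][:,:,::-1],(800,600),interpolation=cv2.INTER_CUBIC))
E
```

```text
time_s: 4.25
position: [0.6107, 0.0112, 0.2495]
tool_rot: [[-0.106, 0.994, -0.001], [0.994, 0.106, -0.001], [-0.001, -0.001, -1.0]]
ft_force: [0.2, -0.2, -0.2]
grip_width: 0.0831
gripper_force: 0.0
time_s: 4.83
position: [0.6191, -0.2129, 0.2585]
tool_rot: [[-0.107, 0.994, -0.002], [0.994, 0.107, 0.0], [0.001, -0.002, -1.0]]
ft_force: [0.0, -0.2, -0.7]
grip_width: 0.0851
gripper_force: 0.0
[ 0.61925556 -0.21033771  0.25878474]
```

View pics/w4b.png

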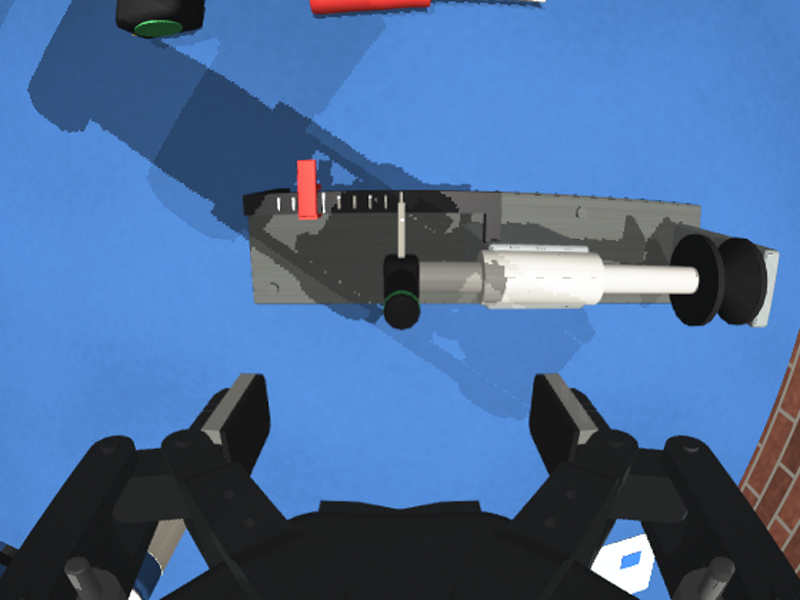

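The wrist view (800 px scale) shows the post top at (402,311), the pointer tip at (402,194), and the red marker spanning x 298–318 and y 160–218. The view axes line up with the clamp.

```bash
python3 - <<'E'
from h import *
w=load('w4');k=.7
post=won(w,402*k,311*k,.19);tip=won(w,402*k,194*k,.115);print('post',post,'tip',tip)
h=cv2.cvtColor(w['color'],cv2.COLOR_RGB2HSV);m=cv2.inRange(h,(0,150,80),(6,255,255));m[:105]=0;m[170:]=0;m[:,:180]=0;m[:,260:]=0
ys,xs=np.nonzero(m)
for y in range(ys.min(),ys.max()+1): 
    r=xs[ys==y]; a=won(w,r.min()-.5,y,.109);b=won(w,r.max()+.5,y,.109);print(y,r.min(),r.max(),a[:2].round(4),b[:2].round(4)) if y%5==0 else 0
# sleeve/rod direction
r1=won(w,420*k,278*k,.115);r2=won(w,690*k,280*k,.115);print(np.degrees(np.arctan2(*(r2-r1)[1::-1])))
for yaw in(5.7,6.1,6.5):
    e=np.array([np.cos(np.radians(yaw)),np.sin(np.radians(yaw))]);mm=won(w,(xs.min()+xs.max())/2,132,.109)
    print(yaw,(mm-tip)[:2]@e, (mm-post)[:2]@e)
E
```

```text
post [ 0.61946219 -0.20847405  0.19      ] tip [ 0.61434052 -0.15794421  0.115     ]
115 208 220 [ 0.5465 -0.1455] [ 0.5584 -0.1446]
120 208 220 [ 0.5469 -0.15  ] [ 0.5588 -0.1491]
125 209 220 [ 0.5482 -0.1544] [ 0.5592 -0.1536]
130 209 223 [ 0.5486 -0.159 ] [ 0.5623 -0.1579]
135 208 221 [ 0.548  -0.1636] [ 0.5609 -0.1626]
140 209 221 [ 0.5493 -0.1681] [ 0.5613 -0.1671]
145 209 221 [ 0.5496 -0.1726] [ 0.5616 -0.1716]
150 209 224 [ 0.5499 -0.1772] [ 0.5647 -0.1759]
6.3459371243600184
5.7 -0.05866736047679977 -0.05874508800018881
6.1 -0.05864138403640596 -0.0583645406342882
6.5 -0.05861254949768487 -0.05798114866301714
```

```bash
python3 -m handwheel '0 0.1 -4 0 0 0 1; 0 0.1 -7 0 0 0 1; 0 0.1 -10 0 0 0 1; 0 0.1 -11 0 0 0 1; 0 0.1 -11 0 0 0 1; 0 0.1 -11 0 0 0 1' && python3 -m handwheel '0 0 0 0 0 0 0.1; 0 0 0 0 0 0 0.1; 0 0 0 0 0 0 0.1; 0 0 0 0 0 0 0.1; 0 0 0 0 0 0 0.1; 0 0 0 0 0 0 0.1; 0 0 0 0 0 0 0.1; 0 0 0 0 0 0 0.1' 80
```

```text
time_s: 5.38
position: [0.6201, -0.2071, 0.1514]
tool_rot: [[-0.113, 0.994, 0.001], [0.994, 0.113, -0.0], [-0.0, 0.001, -1.0]]
ft_force: [0.3, -0.1, 0.2]
grip_width: 0.0857
gripper_force: 0.0
time_s: 6.05
position: [0.6195, -0.2081, 0.1509]
tool_rot: [[-0.112, 0.994, 0.0], [0.994, 0.112, -0.0], [-0.0, 0.0, -1.0]]
ft_force: [-1.8, -0.1, 5.6]
grip_width: 0.0161
gripper_force: 77.9
```

The grip is firm. I'll pull most of the way, then measure.

```bash
python3 -m handwheel '-0.8 -0.09 0 0 0 0 0.1; -1.6 -0.17 0 0 0 0 0.1; -2.4 -0.26 0 0 0 0 0.1; -3.2 -0.35 0 0 0 0 0.1; -4 -0.43 0 0 0 0 0.1; -4.8 -0.52 0 0 0 0 0.1; -5.4 -0.58 0 0 0 0 0.1; -5.4 -0.58 0 0 0 0 0.1'; python3 - <<'E'
from h import *
w=save('wrist','w5')
c=w['color'][:,:,::-1];cv2.imwrite('pics/w5b.png',cv2.resize(c[60:260,180:400],None,fx=3,fy=3,interpolation=cv2.INTER_CUBIC))
E
```

```text
time_s: 6.72
position: [0.5656, -0.214, 0.1509]
tool_rot: [[-0.112, 0.994, 0.003], [0.994, 0.112, -0.001], [-0.001, 0.003, -1.0]]
ft_force: [7.9, -0.4, 2.3]
grip_width: 0.0164
gripper_force: 78.3
```

View pics/w5b.png

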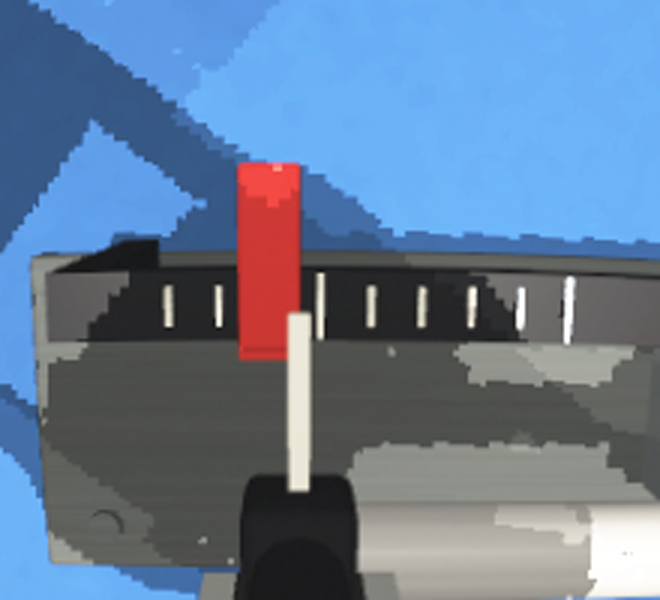

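In the crop the pointer is at x≈299 and the marker spans 238–300 (centre 269). That leaves roughly 5–6 mm, which I'll work out with rays.

```bash
python3 - <<'E'
from h import *
w=load('w5');e=np.array([np.cos(np.radians(6.2)),np.sin(np.radians(6.2)),0])
t=won(w,180+299/3,60+320/3,.115);t2=won(w,180+299/3,60+480/3,.115);m=won(w,180+269/3,60+320/3,.109);m2=won(w,180+269/3,60+200/3,.109)
print((m-t)@e*1000,(m2-t2)@e*1000,m,m2,t)
E
```

```text
-5.642689505782708 -5.7129974560286705 [ 0.55499243 -0.17183005  0.109     ] [ 0.55257138 -0.14923689  0.109     ] [ 0.56050256 -0.17030421  0.115     ]
```

```bash
python3 -m handwheel '-0.3 -0.03 0 0 0 0 0.1; -0.56 -0.06 0 0 0 0 0.1; -0.56 -0.06 0 0 0 0 0.1; -0.56 -0.06 0 0 0 0 0.1; -0.56 -0.06 0 0 0 0 0.1; -0.56 -0.06 0 0 0 0 0.1; -0.56 -0.06 0 0 0 0 0.1'; python3 - <<'E'
from h import *
w=save('wrist','w6')
c=w['color'][:,:,::-1];cv2.imwrite('pics/w6b.png',cv2.resize(c[60:260,180:400],None,fx=3,fy=3,interpolation=cv2.INTER_CUBIC))
E
```

```text
time_s: 7.35
position: [0.5609, -0.2145, 0.1509]
tool_rot: [[-0.112, 0.994, 0.004], [0.994, 0.112, -0.001], [-0.001, 0.004, -1.0]]
ft_force: [8.4, 0.4, 2.4]
grip_width: 0.0162
gripper_force: 78.5
```

View pics/w6b.png

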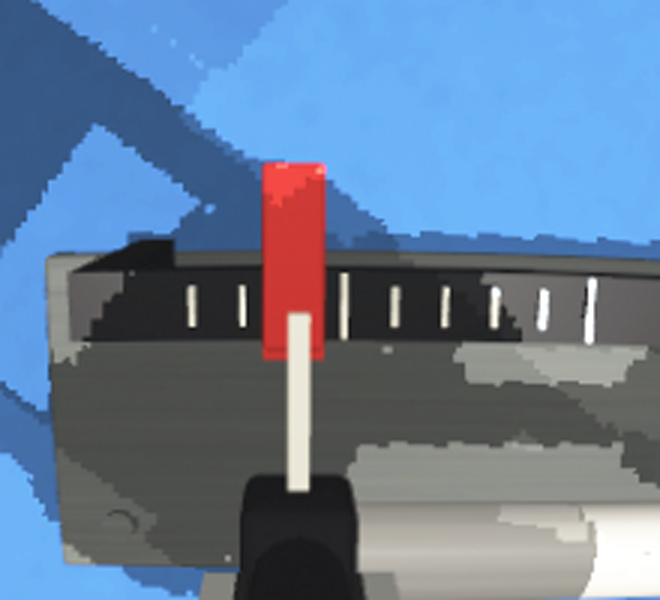

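The pointer at x≈299 is within about 1 mm of the marker's centre (x≈294), well inside the 6 mm allowed. It is held at 78 N, so I'm handing in.

```bash
python3 -c "
from rig import env;print(env.close_job())"
```

```text
the job is handed in; nothing more can be done
None
```

I pressed the feeder lever to its stop and it sprang back. The clamp handle is pulled out and still gripped, with the pointer about 1 mm from the marker's middle. The job is handed in, but the hand-in call didn't report a verdict.

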